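Third hand: press the detector module onto its seal

TASK

Pick up the loose detector module, set it astride the open end of the mounting rail with its brass face towards the sprung seal plate, and slide it along the rail over the sprung catch until the catch has come up again under it. Then press it on against the seal plate with a steady push of about 10 N, which is the plate about half way through its travel and never at the end of it, and stay like that as a third hand for the colleague who will fasten it: the program finishes while still holding the push. Leave the two bottles and the screwdriver as they are.

Things in the scene. Friction and masses are not known exactly. Their poses are not given: they have to be found in the camera images.
- rail_unit: Fixed mounting unit. Aluminium base plate 360 x 80 x 12 mm; origin at the centre of its underside, on the bench; +x is the way the module is slid (to the robot's left, within 0.3 rad), z up. On it a steel rail bar along x, 20 mm wide, centred on y = 0, top 26 mm above the bench. Grey end block at x = 125 to 175 mm, 80 mm wide, 73 mm high with its screws.
- rail_end (a point): Open end of the rail bar, middle of its top edge: x = -170 mm, y = 0, z = 26 mm of the rail unit. The rail is clear from here to the catch.
- plate_face (a point): Centre of the free face of the steel seal plate (8 mm thick, 70 mm wide, 32 mm high, 30 to 62 mm above the bench), which looks to the rail unit's -x. At rest it lies at x = 90 mm, y = 0, z = 46 mm of the rail unit; it moves with the plate.
- seal_plate (a joint): How far the seal plate is pushed in along the rail unit's +x, m. 0 at rest, end of travel 0.025. Spring without preload, 0.8 N per mm: 10 N at 0.0125.
- catch_top (a point): Top of the sprung catch, a rounded steel hump (radius 12 mm, axis across the rail) that stands 3 mm out of the rail's top at x = 59 mm of the rail unit; the module pushes it down (about 2 N) in passing, and it comes up in a recess 49 mm long behind the module's front foot (module x = -27 to 22 mm). It is up once the module's origin passes x = 46 mm of the rail unit, and stays up from there on.
- catch (a joint): How far the catch is pushed down, m: 0 when up, about 0.003 when the module's foot rides on it.
- module: Loose detector module, 300 to 600 g, 80 long (x), 40 wide (y), 76 mm high, upright on the bench, x axis within 0.7 rad of the robot's left. Origin at the centre of its underside, x to its brass front, z up. White body to 36 mm height, grip block above. Saddle underside: slot along x, 25 mm wide with flared mouth, 12 mm deep, so astride the rail the origin is 14 mm above the bench.
- module_grip (a point): Middle of the ribbed grey grip block on the module: x = -5, y = 0, z = 56 mm of the module. The block is 28 mm wide (y), 50 mm long (x), from 36 to 76 mm height; can be grasped across y from above.
- module_front (a point): Centre of the module's brass front face: x = +40 mm, y = 0, z = 25 mm of the module. It meets the resting seal plate when the module's origin is at x = 50 mm of the rail unit.
- bottle_a: Amber glass bottle with red cap, bystander, radius 34 mm, 125 mm high, origin under its centre.
- bottle_b: Smaller amber glass bottle with red cap, bystander, radius 28 mm, 100 mm high, origin under its centre.
- screwdriver: The colleague's screwdriver lying on the bench, bystander.

How it is judged:
By the outcome, as a careful person would: the job done as asked, in the order asked, and still so for the second after the job is handed in, while the arm keeps its last pose, push and grip.
It also fails if it takes over 43 s, if anything falls off the work surface, if the arm or the gripper's body presses on something with over 40 N, if the wrist force passes 120 N, or if a joint passes its speed limit or range.

ROBOT

A 7-joint arm with a two-finger parallel gripper is mounted at the origin on the work surface. World frame = base frame: x ahead of the robot, y to its left, z up, the work surface at z = 0. Lengths are in m, angles in rad, forces in N, time in s.
With the tool pointing down it reaches from about 0.4 to 0.875 m from the base axis. Payload 19.3 kg.
Tool frame: the origin (TCP) lies between the finger pads; the fingertips stand 17 mm ahead of it and the grasp point (between the pads) lies 2 mm behind it; z points along the fingers, x is the direction in which the jaws open and shut, and the axes are right-handed (so a half turn about z gives the same grasp; the last joint's range is limited). The gripper opens to 85 mm and grips with 20 to 120 N. Pads are 22 mm wide; open, the fingers measure 114 mm over their backs; the gripper's body (76 mm by 85 mm) begins 54 mm behind the grasp point. The pads swing forward as they close: fully open they stand 13 mm farther back than shut.
Start: joints at [1.031, 0.521, -0.036, 1.599, 0.021, 1.021, -0.113], TCP at [0.283, -0.557, 0.248] pointing down, gripper open.
Joint ranges: [-2.91, 2.91], [-0.3, 2.13], [-1.5, 1.42], [0.17, 2.43], [-1.26, 4.41], [0.16, 1.93], [-2.52, 2.52]. Speed limits (rad/s): [1.89, 1.89, 2.39, 2.39, 3.01, 3.01, 3.01].

INTERFACE

Orientations are given as [roll, pitch, yaw] about the fixed x, y, z axes, in that order (R = Rz(yaw) Ry(pitch) Rx(roll)).
In Python, from workcell import bot gives the robot as it stands. The module is installed in compiled form; this text tells all that it offers.
- The arm moves only by the tool arm_command, never from a script. Its argument "targets" is a list of rows, each a list of 6 numbers: the shift along the tool's x, y, z in mm, then the turn, a rotation vector about the tool's x, y, z in degrees. In form: [[x, y, z, wx, wy, wz], ...]. A call has 1 to 8 rows; each row shifts and turns the pose as measured when the row begins, along the tool's axes as they then stand; what a row does not reach is not made up. A row lasts 1/10 s, in which the tool goes at most 50 mm and 8.59 degrees, less where a joint would pass 70% of its speed; a pose out of reach is approached as far as the arm can. A call is refused whole if a number of a shift passes 50 or a number of a turn 8.59, either way. A call with a gripper value outside its range is refused whole. "grip" is the opening in per cent of the stroke, from 0 (shut) to 100 (fully open), set as the call begins (left out, the last holds). The fingers move at their own pace and stop on an object; "grip_force" is the grip in N (left out, the last holds). Time passes only in rows, so rows that do not move let the fingers close. It gives the time, the measured TCP pose, the force and the opening at its end, in the units of the state.
- bot.observe(): the state, without advancing time (a new reading comes with each control period).
- bot.grab_frame(name): name is "scene" or "top" or "wrist"; returns a dict with "color" (480x640x3 uint8, red, green, blue), "depth" (480x640 float32, m along the optical axis (not along the pixel's ray), 0 where there is no reading), "fov_y" (degrees; the focal length in pixels is half the picture's height over the tangent of half this angle, whatever the lens; pixels are square), "cx", "cy" (the principal point, pixels), "R" (3x3) and "t" (3): a world point X has camera coordinates R X + t; the wrist camera has in their place "hand_eye" (4x4, takes a point from camera to tool coordinates, whose origin is the TCP and whose axes are the tool frame's). Camera axes: x right, y down, z forward; pixel columns grow to the right and rows downward; lengths in m; the calibration is good to about 2 mm. The wrist camera is an equidistant fisheye: a pixel r from the principal point sees the ray r / f radians off the axis. A picture is of the moment at which its call begins: read the wrist's pose just before it.
- bot.job_done(): hands the job in, once; it reports no verdict.
The state is a dict: "clock": time; "qpos": joint angles; "qd": joint speeds; "joint_efforts": joint torques, N m; "position": TCP position; "tool_rot": TCP orientation; "force": force on the tool from outside, world axes, zero at the start; "moment": the same for the moment, N m; "grip_width": finger opening in m.
Only numpy, scipy, OpenCV 4.12 (cv2) and the standard library are available. Lean on these libraries where they do the work, as an engineer would, in place of code of your own. Each camera call takes 0.05 s, during which the arm holds its last target. There are 200 camera calls.

## Working session

There is one attempt and no reset: what is moved stays moved. The work goes in short steps, Python scripts to look and compute and a tool call to move; the robot and the scene stay as the last step left them, time stands still between calls to the robot, and variables do not carry over. Pictures are saved under pics/ and viewed, about 8 in all and at most 12, crops included, and the job is handed in when it is done.

Besides the shell and the picture viewer there is one more tool, called after ">>>" by a JSON object that holds its "op" and its "data", one argument or row to a line. arm_command: Moves the arm, as the interface text tells. Its arguments: {"type":"object","properties":{"targets":{"type":"array"},"grip":{"type":"number"},"grip_force":{"type":"number"}},"required":["targets"]}

```bash
mkdir -p pics; python3 - <<'E'
from workcell import bot
import cv2,numpy as np
s=bot.observe(); print({k:np.round(v,3).tolist() for k,v in s.items()})
for n in ("scene","top"):
    f=bot.grab_frame(n); cv2.imwrite(f"pics/{n}0.png",f["color"][:,:,::-1]); np.savez(f"{n}0.npz",**f)
    print(n,f["fov_y"],f["cx"],f["cy"],f["R"].tolist(),f["t"].tolist(),(f["depth"]>0).mean())
E
```

```text
{'clock': 0.0, 'qpos': [1.031, 0.522, -0.036, 1.6, 0.021, 1.021, -0.113], 'qd': [-0.001, -0.002, -0.002, -0.0, -0.001, 0.002, -0.002], 'joint_efforts': [-0.001, -92.707, 1.98, -36.993, 0.018, 0.008, -0.0], 'position': [0.283, -0.557, 0.248], 'tool_rot': [3.142, 0.001, -1.101], 'force': [0.204, -0.796, -0.186], 'moment': [0.001, 0.002, 0.026], 'grip_width': 0.085}
scene 51.37516394368031 318.8363170603225 235.72814488942223 [[-0.3352162965297052, 0.9421211666464097, -0.006143443473862036], [0.7828500506290719, 0.27490615365519877, -0.5581867115155673], [-0.5241906454439718, -0.19192267724089318, -0.8296926257293842]] [0.16873895756460636, -0.3731896427175848, 1.4742905388728795] 0.9961848958333334
top 42.88340350669939 323.08717287015094 243.09873549885378 [[0.02367697901624376, -0.9996795000091597, -0.008960911008414719], [-0.9986489977043784, -0.02323594693164059, -0.04647870646037878], [0.04625559478273328, 0.010049280154635994, -0.9988790877376847]] [-0.007565167651647755, 0.522548074167871, 1.3901456946278095] 0.9959505208333334
```

View pics/top0.png

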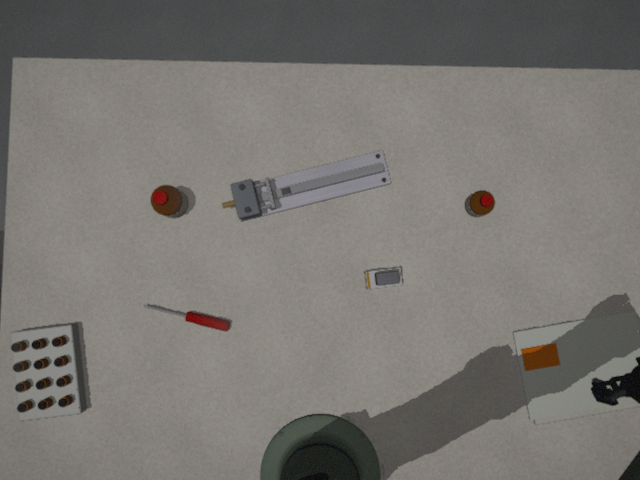

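View pics/scene0.png

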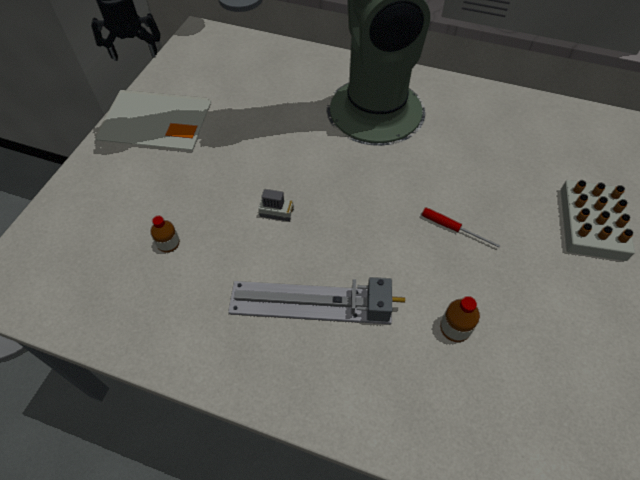

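Top view: the module is at about (384,277) with its brass side to the left (+y). The rail unit runs from its open end at about (388,168) to the block at (245,198). The bottles are at (167,200) and (481,203), and the screwdriver is at (190,318), all clear of the work. Next I'll measure from depth and colour.

```bash
cat > h.py <<'E'
import numpy as np,cv2
def cloud(f):
    F=240/np.tan(np.radians(float(f["fov_y"]))/2); v,u=np.mgrid[:480,:640]; d=f["depth"]
    c=np.stack([(u-f["cx"])/F*d,(v-f["cy"])/F*d,d],-1)
    return (c-f["t"])@f["R"]
def rect(P):
    (c,(w,h),a)=cv2.minAreaRect((P[:,:2]*1000).astype(np.float32))
    if w<h: w,h,a=h,w,a+90
    return np.round([c[0],c[1],w,h,a],1)
E
python3 - <<'E'
from h import *
for n in("top","scene"):
    f=np.load(n+"0.npz"); W=cloud(f); x,y,z=W[...,0],W[...,1],W[...,2]; c=f["color"].astype(int)
    ok=f["depth"]>0
    bench=ok&(abs(x-.35)<.02)&(abs(y)<.1); print(n,"bench z",z[bench].mean(),z[bench].std())
    M=ok&(x>.38)&(x<.52)&(y>-.22)&(y<-.02)
    g=M&(z>.06)&(z<.09); print("grip",g.sum(),rect(W[g]),np.median(z[g]),W[g].mean(0))
    b=M&(z>.015); print("module",b.sum(),rect(W[b]))
    br=M&(c[...,0]-c[...,2]>50); print("brass",br.sum(),W[br].mean(0))
    U=ok&(x>.52)&(x<.78)&(y>-.2)&(y<.2)
    p=U&(z>.007)&(z<.017); print("plate",p.sum(),rect(W[p]),np.median(z[p]))
    r=U&(z>.020)&(z<.030); print("rail",r.sum(),rect(W[r]),np.median(z[r]))
    k=U&(z>.06)&(z<.085); print("block",k.sum(),rect(W[k]),np.median(z[k]))
E
```

```text
top bench z 0.0004441101622386702 0.0029954454991999754
grip 300 [ 446.5 -138.2   49.8   28.2   97.7] 0.0761828164042328 [ 0.44653809 -0.13778854  0.0758946 ]
module 640 [ 445.7 -133.2   80.7   40.    98.2]
brass 31 [ 0.44140995 -0.0981973   0.03722262]
plate 3152 [6.492e+02 1.000e-01 3.984e+02 2.584e+02 9.000e+01] 0.012025868449258322
rail 1007 [652.8  35.1 344.   75.3 105.8] 0.0258314756284293
block 839 [618.9 162.2  85.7  80.5 104.6] 0.0681842584108724
scene bench z -0.0005878192212922435 0.002085629237303497
grip 264 [ 450.7 -138.9   50.5   30.9   99.6] 0.07422341933254833 [ 0.4534202  -0.13713654  0.07270158]
module 743 [ 452.7 -132.8   81.8   42.6  102.6]
brass 17 [ 0.44339414 -0.09875275  0.03610721]
plate 3090 [660.5  24.6 340.2  82.6 105.6] 0.011416895231457298
rail 1157 [661.1  32.4 332.7  49.7  99.8] 0.02513402293369828
block 817 [622.6 161.6  84.4  81.3 105.5] 0.0670245452209092
```

```bash
cat >> h.py <<'E'
from scipy.spatial.transform import Rotation as Ro
def plan(p,yaw,n,s=None):
    """rows from measured pose to TCP p, tool down with yaw(deg), in n equal steps"""
    from workcell import bot
    s=s or bot.observe(); R0=Ro.from_euler("xyz",s["tool_rot"]); p0=np.array(s["position"])
    w=(R0.inv()*Ro.from_euler("xyz",[np.pi,0,np.radians(yaw)])).as_rotvec()
    d=(np.array(p)-p0)/n; R=R0
    print("total mm",np.round((np.array(p)-p0)*1000,1),"turn",np.round(np.degrees(w),1))
    for i in range(n):
        print((np.round(R.inv().apply(d)*1000,1)).tolist()+np.round(np.degrees(w/n),2).tolist()); R=R*Ro.from_rotvec(w/n)
E
python3 - <<'E'
from h import *
for n in("top","scene"):
    f=np.load(n+"0.npz"); W=cloud(f); x,y,z=W[...,0],W[...,1],W[...,2]; ok=f["depth"]>0
    B=ok&(x>.55)&(x<.75)&(y>-.17)&(y<.22)
    p=(B&(z>.006)).astype(np.uint8); p=cv2.morphologyEx(p,cv2.MORPH_OPEN,np.ones((3,3)))
    k,l,st,_=cv2.connectedComponentsWithStats(p); i=1+np.argmax(st[1:,4]); m=l==i
    print(n,"unit all",rect(W[m]))
    q=m&(z<.018)&(y<.10); print("plate",rect(W[q]))
    r=m&(z>.021)&(z<.031)&(y<.07); r=cv2.morphologyEx(r.astype(np.uint8),cv2.MORPH_OPEN,np.ones((3,3)))>0
    P=W[r]; vx,vy,x0,y0=cv2.fitLine(P[:,:2].astype(np.float32),cv2.DIST_HUBER,0,.001,.001).ravel()
    print("rail",rect(P),"line angle",np.degrees(np.arctan2(vy,vx)),"x at y=0",x0-y0*vx/vy, z[r].mean())
    b=m&(z>.06)&(z<.08); b=cv2.morphologyEx(b.astype(np.uint8),cv2.MORPH_OPEN,np.ones((5,5)))>0; print("block",rect(W[b]),np.median(z[b]))
plan([.4465,-.138,.2],8.2,10)
E
```

```text
top unit all [656.   41.7 372.9  87.4 105.6]
plate [668.7 -14.8 257.4  81.1 105.5]
rail [672.4 -29.3 206.3  21.  105.8] line angle -75.14918 x at y=0 0.66438824 0.026217149778591374
block [614.6 179.3  81.   50.7  14.9] 0.06858690540514412
scene unit all [656.7  39.4 372.1  82.7 105.4]
plate [671.8 -15.9 257.4  82.6 105.6]
rail [675.4 -29.2 206.5  22.3 105.8] line angle -74.21481 x at y=0 0.6683038 0.02519934071873473
block [617.9 178.4  81.3  49.7  15.5] 0.06726624087471919
total mm [163.7 419.  -47.8] turn [ -0.    0.1 -71.3]
[-29.9, -33.6, 4.8, -0.0, 0.01, -7.13]
[-25.6, -37.0, 4.8, -0.0, 0.01, -7.13]
[-20.8, -39.9, 4.8, -0.0, 0.01, -7.13]
[-15.6, -42.2, 4.8, -0.0, 0.01, -7.13]
[-10.3, -43.8, 4.8, -0.0, 0.01, -7.13]
[-4.8, -44.7, 4.8, -0.0, 0.01, -7.13]
[0.8, -45.0, 4.8, -0.0, 0.01, -7.13]
[6.4, -44.5, 4.8, -0.0, 0.01, -7.13]
[11.9, -43.4, 4.8, -0.0, 0.01, -7.13]
[17.2, -41.6, 4.8, -0.0, 0.01, -7.13]
```

>>> {"op": "arm_command", "data": {
  "targets": [
    [-29.9,-33.6,4.8,0,0,-7.13],
    [-25.6,-37,4.8,0,0,-7.13],
    [-20.8,-39.9,4.8,0,0,-7.13],
    [-15.6,-42.2,4.8,0,0,-7.13],
    [-10.3,-43.8,4.8,0,0,-7.13],
    [-4.8,-44.7,4.8,0,0,-7.13],
    [0.8,-45,4.8,0,0,-7.13],
    [6.4,-44.5,4.8,0,0,-7.13]
  ],
  "grip": 100,
  "grip_force": 80
}}

```text
clock: 0.9
position: [0.4097, -0.2129, 0.2062]
tool_rot: [3.14, 0.003, -0.077]
force: [0.9, -0.2, -0.3]
grip_width: 0.0853
```

```bash
python3 -c "
from h import *
plan([.4465,-.138,.2],8.2,4)"
```

```text
total mm [36.8 74.9 -6.2] turn [  0.    0.2 -12.6]
[7.7, -19.4, 1.5, 0.01, 0.04, -3.16]
[8.8, -18.9, 1.5, 0.01, 0.04, -3.16]
[9.8, -18.4, 1.5, 0.01, 0.04, -3.16]
[10.8, -17.8, 1.5, 0.01, 0.04, -3.16]
```

>>> {"op": "arm_command", "data": {
  "targets": [
    [7.7,-19.4,1.5,0,0,-3.2],
    [8.8,-18.9,1.5,0,0,-3.2],
    [9.8,-18.4,1.5,0,0,-3.2],
    [10.8,-17.8,1.5,0,0,-3.2],
    [0,0,0,0,0,0],
    [0,0,0,0,0,0]
  ]
}}

```text
clock: 1.5
position: [0.4476, -0.128, 0.1989]
tool_rot: [-3.139, 0.004, 0.169]
force: [0.5, 0.6, -0.4]
grip_width: 0.0853
```

```bash
python3 - <<'E'
from workcell import bot
from h import *
s=bot.observe(); f=bot.grab_frame("wrist"); cv2.imwrite("pics/w1.png",f["color"][:,:,::-1]); np.savez("w1.npz",pos=s["position"],rot=s["tool_rot"],**f)
print(s["position"],s["tool_rot"],s["qd"],f["fov_y"],f["cx"],f["cy"],f["hand_eye"].tolist(),(f["depth"]>0).mean())
E
```

```text
[ 0.44757645 -0.12799764  0.19888204] [-3.13941593  0.00402498  0.16937985] [-0.0171154   0.00550227 -0.01487441 -0.00028358 -0.00021788  0.00018169
  0.00158565] 65.70646984690485 324.22625106746307 239.06265727375163 [[0.9999990690805394, 0.0011552069636982106, 0.0007261783004702754, -0.001755647516376302], [-0.0013292878026816201, 0.9448868406427666, 0.32739439728570047, -0.08410424358705347], [-0.00030794803245452854, -0.3273950578078423, 0.9448874966317458, -0.12628804089153334], [0.0, 0.0, 0.0, 1.0]] 0.9961197916666666
```

View pics/w1.png

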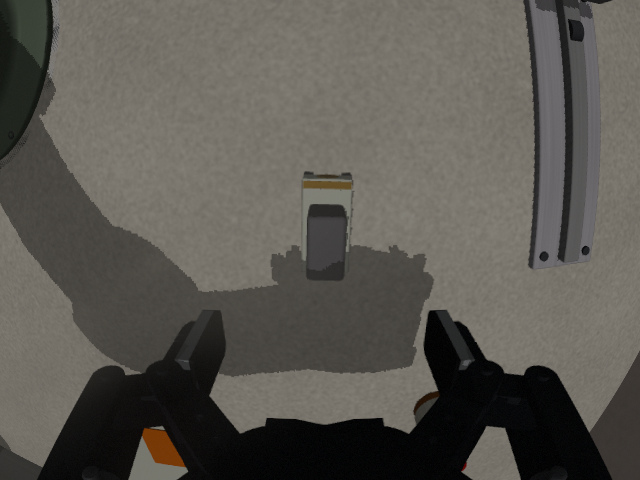

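The wrist view shows the grip block at about (326,242) with brass at (327,185), and the rail's open end at about (575,262). I'll turn this into world points with the fisheye model and compare.

```bash
cat >> h.py <<'E'
def wcloud(f,d=None):
    F=240/np.tan(np.radians(float(f["fov_y"]))/2); v,u=np.mgrid[:480,:640]; a,b=u-f["cx"],v-f["cy"]
    r=np.hypot(a,b)+1e-9; th=r/F; t=np.tan(np.minimum(th,1.5)); d=f["depth"]
    c=np.stack([a/r*t*d,b/r*t*d,d],-1); H=f["hand_eye"]
    return Ro.from_euler("xyz",f["rot"]).apply((c@H[:3,:3].T+H[:3,3]).reshape(-1,3)).reshape(480,640,3)+f["pos"]
def measure(W,f,mod=True):
    x,y,z=W[...,0],W[...,1],W[...,2]; ok=f["depth"]>0
    if mod:
        M=ok&(x>.38)&(x<.52)&(y>-.2)&(y<-.06); b=M&(z>.06)&(z<.09); print("grip",b.sum(),rect(W[b]),np.median(z[b]))
        b=M&(z>.02)&(z<.09); print("module",rect(W[b]))
    r=ok&(x>.6)&(x<.75)&(y<.06)&(y>-.2)&(z>.020)&(z<.033); r=cv2.morphologyEx(r.astype(np.uint8),cv2.MORPH_OPEN,np.ones((3,3)))>0
    P=W[r]; print("rail",rect(P),np.median(z[r]))
    L=cv2.fitLine(P[:,:2].astype(np.float32),cv2.DIST_HUBER,0,.001,.001).ravel(); print("angle",np.degrees(np.arctan2(L[1],L[0])),"x@y=-.1",L[2]+(-.1-L[3])*L[0]/L[1])
    r=ok&(x>.6)&(x<.76)&(y<.06)&(y>-.2)&(z>.007)&(z<.018); r=cv2.morphologyEx(r.astype(np.uint8),cv2.MORPH_OPEN,np.ones((3,3)))>0
    print("plate",rect(W[r]),np.median(z[r]))
E
python3 - <<'E'
from h import *
f=np.load("w1.npz"); W=wcloud(f); z=W[...,2]
print("bench",np.median(z[100:250,120:280]),np.median(z[50:200,380:500]))
measure(W,f)
for n in("top","scene"):
    f=np.load(n+"0.npz");print(n); measure(cloud(f),f)
E
```

```text
bench 0.0006569086946118241 0.0007166582692297863
grip 2668 [ 448.5 -137.6   50.3   27.9   99.3] 0.07643072625001082
module [ 447.1 -132.7   80.9   40.1   98.7]
rail [674.9 -33.2 196.8  22.3 105.7] 0.026502329905239166
angle -73.644615 x@y=-.1 0.6918682
plate [674.9 -33.9 215.7  82.  105.8] 0.01271228183814499
top
grip 300 [ 446.5 -138.2   49.8   28.2   97.7] 0.0761828164042328
module [ 445.7 -133.2   80.7   40.    98.2]
rail [674.1 -36.1 192.4  21.4 105.8] 0.026169118507970004
angle -74.7134 x@y=-.1 0.69124043
plate [673.9 -34.3 216.3  80.7 105.5] 0.012330729408565924
scene
grip 264 [ 450.7 -138.9   50.5   30.9   99.6] 0.07422341933254833
module [ 452.7 -132.8   81.8   42.6  102.6]
rail [676.8 -34.5 195.6  22.3 105.9] 0.02509026987632346
angle -74.23734 x@y=-.1 0.69643766
plate [677.3 -35.3 215.8  82.6 105.5] 0.011484018132749251
```

>>> {"op": "arm_command", "data": {
  "targets": [
    [-0.8,5,20,0,0,0.5],
    [-0.8,4,35,0,0,0.4],
    [0,0,35,0,0,0],
    [0,0,25,0,0,0],
    [0,0,0,0,0,0],
    [0,0,0,0,0,0]
  ]
}}

```text
clock: 2.15
position: [0.4464, -0.1421, 0.0818]
tool_rot: [3.141, 0.002, 0.143]
force: [0.1, 0.3, 1.0]
grip_width: 0.0855
```

```bash
python3 -c "
from h import *
plan([.4475,-.138,.060],8.8,1)"
```

```text
total mm [  1.1   4.1 -21.8] turn [ 0.   0.1 -0.6]
[1.7, -4.0, 21.8, 0.04, 0.13, -0.61]
```

>>> {"op": "arm_command", "data": {
  "targets": [
    [0.9,-2,11,0,0,-0.3],
    [0.6,-1.5,9,0,0,-0.2],
    [0,0,0,0,0,0],
    [0,0,0,0,0,0]
  ]
}}

```text
clock: 2.55
position: [0.4489, -0.1393, 0.0632]
tool_rot: [3.139, -0.002, 0.151]
force: [0.4, 0.3, 0.1]
grip_width: 0.0857
```

>>> {"op": "arm_command", "data": {
  "targets": [
    [0,0,0,0,0,0],
    [0,0,0,0,0,0],
    [0,0,0,0,0,0],
    [0,0,0,0,0,0],
    [0,0,0,0,0,0],
    [0,0,0,0,0,0],
    [0,0,0,0,0,0],
    [0,0,0,0,0,0]
  ],
  "grip": 0,
  "grip_force": 80
}}

```text
clock: 3.35
position: [0.4494, -0.1395, 0.0644]
tool_rot: [3.138, -0.003, 0.151]
force: [0.7, 1.0, 0.5]
grip_width: 0.0269
```

>>> {"op": "arm_command", "data": {
  "targets": [
    [0,0,-8,0,0,0],
    [0,0,-15,0,0,0],
    [0,0,-25,0,0,0],
    [0,0,-25,0,0,0],
    [0,0,-10,0,0,0],
    [0,0,0,0,0,0]
  ]
}}

```text
clock: 3.95
position: [0.4476, -0.1388, 0.1509]
tool_rot: [3.139, 0.0, 0.151]
force: [0.3, -0.5, -6.3]
grip_width: 0.027
```

```bash
python3 - <<'E'
from workcell import bot
from h import *
s=bot.observe(); print(s["force"],s["grip_width"])
plan([.6907,-.0917,.15],15.6,8)
E
```

```text
[ 0.28738287 -0.52722912 -6.34259647] 0.027019828975065753
total mm [243.1  47.1  -0.9] turn [ 0.1  0.  -6.9]
[30.9, -1.3, 0.1, 0.02, 0.0, -0.87]
[30.9, -0.8, 0.1, 0.02, 0.0, -0.87]
[31.0, -0.3, 0.1, 0.02, 0.0, -0.87]
[31.0, 0.2, 0.1, 0.02, 0.0, -0.87]
[30.9, 0.6, 0.1, 0.02, 0.0, -0.87]
[30.9, 1.1, 0.1, 0.02, 0.0, -0.87]
[30.9, 1.6, 0.1, 0.02, 0.0, -0.87]
[30.9, 2.0, 0.1, 0.02, 0.0, -0.87]
```

>>> {"op": "arm_command", "data": {
  "targets": [
    [20,-1.3,0,0,0,-0.87],
    [33,-0.8,0,0,0,-0.87],
    [35,0,0,0,0,-0.87],
    [35,0,0,0,0,-0.87],
    [35,0.6,0,0,0,-0.87],
    [33,1.1,0,0,0,-0.87],
    [26,1.6,0,0,0,-0.87],
    [12,1,0,0,0,-0.87]
  ]
}}

```text
clock: 4.75
position: [0.675, -0.095, 0.1387]
tool_rot: [3.141, 0.013, 0.274]
force: [-0.9, 0.3, -4.8]
grip_width: 0.027
```

>>> {"op": "arm_command", "data": {
  "targets": [
    [0,0,0,0,0,0],
    [0,0,0,0,0,0]
  ]
}}

```text
clock: 4.95
position: [0.6747, -0.094, 0.1347]
tool_rot: [-3.141, 0.017, 0.275]
force: [-0.5, -0.7, -5.4]
grip_width: 0.0268
```

```bash
python3 - <<'E'
from workcell import bot
from h import *
plan([.6907,-.0917,.15],15.6,1)
s=bot.observe(); f=bot.grab_frame("wrist"); cv2.imwrite("pics/w2.png",f["color"][:,:,::-1]); np.savez("w2.npz",pos=s["position"],rot=s["tool_rot"],**f)
f2=bot.grab_frame("top"); np.savez("top2.npz",**f2)
f3=bot.grab_frame("scene"); np.savez("scene2.npz",**f3); cv2.imwrite("pics/s2.png",cv2.resize(f3["color"][200:360,200:440,::-1],None,fx=3,fy=3))
E
```

```text
total mm [16.   2.3 15.3] turn [-0.   1.   0.2]
[15.8, 2.1, -15.5, -0.04, 0.96, 0.16]
```

View pics/w2.png

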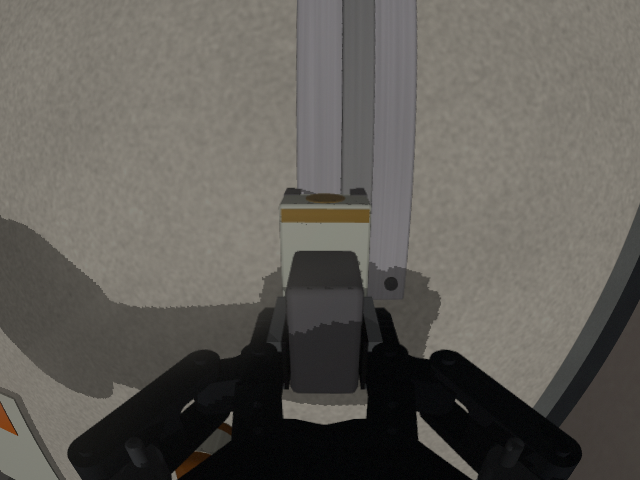

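View pics/s2.png

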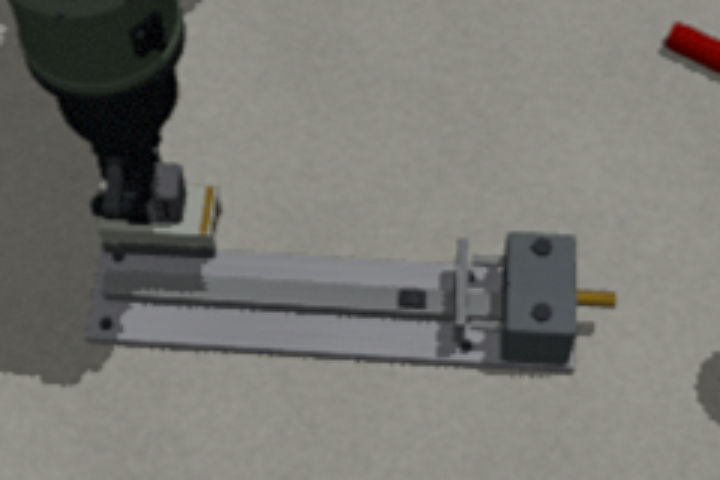

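The module is held square, with brass forward at (325,215). The rail runs at column ~358, so it's ~16 mm to the tool's right, as planned. Now to measure the module relative to the tool, and the rail.

```bash
python3 - <<'E'
from h import *
f=np.load("w2.npz"); W=wcloud(f); R=Ro.from_euler("xyz",f["rot"]); T=R.inv().apply((W-f["pos"]).reshape(-1,3)).reshape(W.shape)*1000
ok=f["depth"]>0; c=f["color"].astype(int)
print("bench",np.median(W[50:200,100:250,2]))
reg=np.zeros((480,640),bool); reg[180:300,260:380]=1
g=reg&ok&(W[...,2]>.085)&(T[...,1]<-22)
P=T[g]; print("shoulder/front tool xyz min max",np.percentile(P,[1,50,99],axis=0).round(1).tolist())
sh=g&(T[...,1]<-27)&(T[...,1]>-38)&(T[...,2]>18)&(T[...,2]<36)
print("shoulder",sh.sum(),np.percentile(T[sh],[2,50,98],axis=0).round(1).tolist(), "rect(x,y tool)",rect(T[sh]/1000))
br=reg&(c[...,0]-c[...,2]>60)&ok; print("brass",np.percentile(T[br],[2,50,98],axis=0).round(1).tolist())
x,y,z=[W[...,i] for i in range(3)]
def line(m,nm):
    m=cv2.morphologyEx(m.astype(np.uint8),cv2.MORPH_OPEN,np.ones((3,3)))>0; P=W[m]
    L=cv2.fitLine(P[:,:2].astype(np.float32),cv2.DIST_HUBER,0,.001,.001).ravel(); a=np.degrees(np.arctan2(L[1],L[0]))%180
    print(nm,m.sum(),rect(P),"angle",a,"x@y=0",L[2]-L[3]*L[0]/L[1],np.median(P[:,2]))
box=ok&(x>.6)&(x<.76)&(y<.05)&(y>-.2)
clean=box&(np.arange(480)[:,None]<185)
line(clean&(z>.021)&(z<.033),"rail"); line(clean&(z>.007)&(z<.018),"plate"); 
pl=box&(z>.007)&(z<.018); u=np.array([-.2689,.9632]); s=W[...,:2]@u*1000; n=W[...,:2]@np.array([.9632,.2689])*1000
print("plate s min",np.percentile(s[pl],[.2,.5,1]),"n range",np.percentile(n[pl&(s>-20)],[.5,99.5]),"rail n",np.percentile(n[clean&(z>.021)&(z<.033)],[1,50,99]))
f=np.load("top2.npz"); W=cloud(f); x,y,z=[W[...,i] for i in range(3)]; ok=f["depth"]>0
b=ok&(x>.55)&(x<.68)&(y>.1)&(y<.24)&(z>.06)&(z<.08); b=cv2.morphologyEx(b.astype(np.uint8),cv2.MORPH_OPEN,np.ones((5,5)))>0
s=W[...,:2]@u*1000; n=W[...,:2]@np.array([.9632,.2689])*1000; print("block",rect(W[b]),np.percentile(s[b],[1,50,99]),np.percentile(n[b],[1,50,99]))
E
```

```text
bench 0.0006630543022697333
shoulder/front tool xyz min max [[-20.8, -47.5, -12.7], [-1.8, -29.5, 27.1], [17.6, -22.7, 45.7]]
shoulder 2204 [[-20.6, -37.8, 21.5], [-1.8, -32.4, 27.7], [17.4, -27.1, 28.9]] rect(x,y tool) [ -1.6 -32.5  39.9  11.  180. ]
brass [[-19.1, -44.4, 26.0], [-0.9, -42.0, 27.2], [16.7, -39.6, 28.4]]
rail 5191 [666.    0.8 106.7  20.3 105.6] angle 105.82046 x@y=0 0.6659718 0.026661516379643035
plate 13574 [665.5   3.3 117.4  80.9 105.6] angle 139.38632 x@y=0 0.66283774 0.012674618348127664Traceback (most recent call last):
  File "<stdin>", line 20, in <module>
    return _quantile_unchecked(
        a, q, axis, out, overwrite_input, method, keepdims, weights)
    return _ureduce(a,
                    func=_quantile_ureduce_func,
    ...<5 lines>...
                    overwrite_input=overwrite_input,
                    method=method)
    r = func(a, **kwargs)
    result = _quantile(arr,
                       quantiles=q,
    ...<2 lines>...
                       out=out,
                       weights=wgt)
    slices_having_nans = np.isnan(arr[-1, ...])
                                  ~~~^^^^^^^^^
IndexError: index -1 is out of bounds for axis 0 with size 0
```

```bash
python3 - <<'E'
from h import *
plan([.6924,-.0891,.125],15.7,3)
E
```

```text
total mm [ 17.7   5.3 -10.9] turn [-0.   0.9  0. ]
[6.2, -0.1, 3.5, -0.0, 0.3, 0.01]
[6.2, -0.1, 3.6, -0.0, 0.3, 0.01]
[6.2, -0.1, 3.6, -0.0, 0.3, 0.01]
```

>>> {"op": "arm_command", "data": {
  "targets": [
    [6.2,0,2,0,0.3,0],
    [6.2,0,2,0,0.3,0],
    [6.2,0,2,0,0.3,0],
    [0,0,0,0,0,0],
    [0,0,0,0,0,0],
    [0,0,0,0,0,0]
  ]
}}

```text
clock: 5.7
position: [0.6935, -0.0898, 0.1298]
tool_rot: [3.141, -0.002, 0.273]
force: [0.4, -0.2, -4.8]
grip_width: 0.0268
```

```bash
python3 - <<'E'
from h import *
plan([.6924,-.0891,.090],15.7,1)
E
```

```text
total mm [ -1.1   0.7 -39.8] turn [ 0.  -0.1 -0. ]
[-1.0, -1.0, 39.8, 0.04, -0.11, -0.04]
```

>>> {"op": "arm_command", "data": {
  "targets": [
    [-0.5,-0.3,10,0,0,0],
    [-0.5,-0.3,14,0,0,0],
    [0,0,8,0,0,0],
    [0,0,0,0,0,0],
    [0,0,0,0,0,0]
  ]
}}

```text
clock: 6.2
position: [0.6915, -0.0897, 0.0939]
tool_rot: [3.141, -0.0, 0.273]
force: [0.6, 0.1, -4.6]
grip_width: 0.0267
```

```bash
python3 - <<'E'
from workcell import bot
from h import *
s=bot.observe(); f=bot.grab_frame("wrist"); f=dict(pos=s["position"],rot=s["tool_rot"],**f); np.savez("w3.npz",**f)
cv2.imwrite("pics/w3.png",cv2.resize(f["color"][60:320,220:480,::-1],None,fx=2.2,fy=2.2))
W=wcloud(f); R=Ro.from_euler("xyz",f["rot"]); T=R.inv().apply((W-f["pos"]).reshape(-1,3)).reshape(W.shape)*1000; ok=f["depth"]>0
v,u=np.mgrid[:480,:640]
sh=ok&(T[...,1]<-27)&(T[...,1]>-38)&(T[...,2]>18)&(T[...,2]<36)&(abs(T[...,0])<30); print("module tool x",np.percentile(T[sh],[2,50,98],axis=0).round(1).tolist())
ra=ok&(W[...,2]>.021)&(W[...,2]<.033)&(T[...,1]<-60)&(T[...,1]>-160)&(abs(T[...,0])<20)
P=T[ra]; print("rail tool",rect(P/1000),"x range",np.percentile(P[:,0],[2,50,98]).round(1),np.median(W[ra][:,2]))
L=cv2.fitLine(P[:,:2].astype(np.float32),cv2.DIST_HUBER,0,.01,.01).ravel(); print("rail at tool y=0,-40: x",[L[2]+(yy-L[3])*L[0]/L[1] for yy in(0,-40)],np.degrees(np.arctan(L[0]/L[1])))
print(s["position"],s["tool_rot"])
E
```

```text
module tool x [[-20.6, -37.8, 21.7], [-1.8, -32.4, 27.6], [17.4, -27.1, 28.9]]
rail tool [   0.  -103.5   86.9   20.4   90. ] x range [-9.6 -0.3  9.4] 0.02661596245287509
rail at tool y=0,-40: x [np.float32(-0.53976387), np.float32(-0.34943938)] -0.27261767
[ 0.69146658 -0.08973943  0.09388265] [ 3.14120003e+00 -1.19686210e-04  2.73295934e-01]
```

View pics/w3.png

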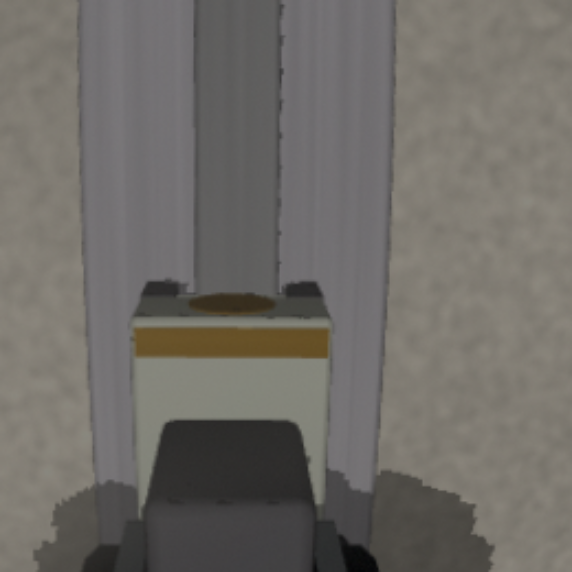

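The rail (crop columns 195–280) sits between the feet (inner edges ~185 and ~285), and it reads ~1.2 mm right of the module's centre. I'll shift 1.2 mm and lower.

>>> {"op": "arm_command", "data": {
  "targets": [
    [0.7,0,2,0,0,0.2],
    [0.6,0,4,0,0,0],
    [0,0,4,0,0,0],
    [0,0,3,0,0,0],
    [0,0,2,0,0,0],
    [0,0,0,0,0,0]
  ]
}}

```text
clock: 6.85
position: [0.6935, -0.0894, 0.0786]
tool_rot: [3.141, -0.002, 0.269]
force: [0.9, -0.2, -4.2]
grip_width: 0.0267
```

>>> {"op": "arm_command", "data": {
  "targets": [
    [0,0,1,0,0,0],
    [0,0,1,0,0,0],
    [0,0,1,0,0,0]
  ]
}}

```text
clock: 7.15
position: [0.6936, -0.0893, 0.0784]
tool_rot: [3.14, -0.002, 0.269]
force: [-5.8, 0.5, 8.6]
grip_width: 0.0263
```

>>> {"op": "arm_command", "data": {
  "targets": [
    [-0.4,-2,-0.4,0,0,0],
    [0,-5,0,0,0,0],
    [0,-8,0,0,0,0],
    [0,-8,0,0,0,0],
    [0,-4,0,0,0,0],
    [0,0,0,0,0,0]
  ]
}}

```text
clock: 7.75
position: [0.6854, -0.06, 0.0789]
tool_rot: [3.14, -0.002, 0.27]
force: [0.1, 0.5, -4.9]
grip_width: 0.0266
```

```bash
python3 - <<'E'
from workcell import bot
from h import *
s=bot.observe(); print(s["moment"],s["force"])
f=bot.grab_frame("wrist"); f=dict(pos=s["position"],rot=s["tool_rot"],**f)
g=bot.grab_frame("scene"); cv2.imwrite("pics/c4.png",np.hstack([cv2.resize(f["color"][60:320,220:480,::-1],(390,390)),cv2.resize(g["color"][230:360,200:330,::-1],(390,390))]))
W=wcloud(f); R=Ro.from_euler("xyz",f["rot"]); T=R.inv().apply((W-f["pos"]).reshape(-1,3)).reshape(W.shape)*1000; ok=f["depth"]>0
sh=ok&(T[...,1]<-27)&(T[...,1]>-38)&(T[...,2]>18)&(T[...,2]<36)&(abs(T[...,0])<30); print("module tool x",np.percentile(T[sh],[2,50,98],axis=0).round(1).tolist(), "z world",np.median(W[sh][:,2]))
ra=ok&(W[...,2]>.021)&(W[...,2]<.033)&(T[...,1]<-60)&(T[...,1]>-160)&(abs(T[...,0])<20); P=T[ra]
L=cv2.fitLine(P[:,:2].astype(np.float32),cv2.DIST_HUBER,0,.01,.01).ravel(); print("rail at tool y=0,-40: x",[L[2]+(yy-L[3])*L[0]/L[1] for yy in(0,-40)],np.degrees(np.arctan(L[0]/L[1])))
E
```

```text
[ 5.05820848e-02 -2.44666534e-02 -1.85027236e-05] [ 0.12155416  0.52251197 -4.91755321]
module tool x [[-20.7, -37.8, 21.8], [-1.8, -32.4, 27.6], [17.5, -27.1, 29.0]] z world 0.051223114188612126
rail at tool y=0,-40: x [np.float32(-2.1967747), np.float32(-2.3740478)] 0.25392345
```

View pics/c4.png

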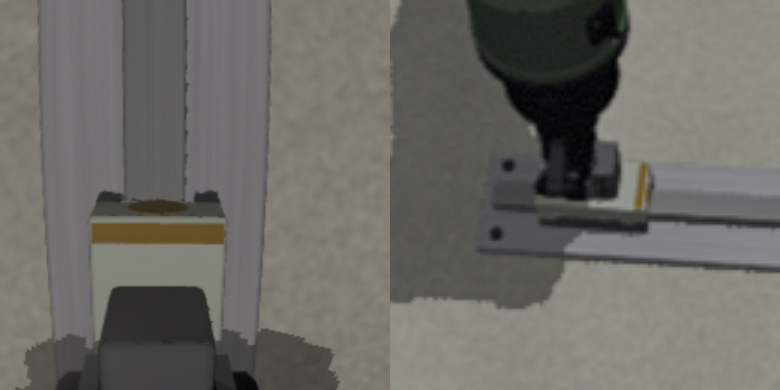

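The module is astride the rail, centred to 0.5 mm and seated. In the right-hand crop the body covers the bar, with the open end behind it. Sliding on.

>>> {"op": "arm_command", "data": {
  "targets": [
    [-0.3,-5,0,0,0,-0.1],
    [-0.2,-10,0,0,0,-0.1],
    [0,-14,0,0,0,0],
    [0,-15,0,0,0,0],
    [0,-15,0,0,0,0],
    [0,-10,0,0,0,0],
    [0,-5,0,0,0,0],
    [0,0,0,0,0,0]
  ]
}}

```text
clock: 8.65
position: [0.663, 0.018, 0.0788]
tool_rot: [3.141, -0.003, 0.275]
force: [-0.3, -0.2, -4.0]
grip_width: 0.0267
```

```bash
cat >> h.py <<'E'
def rep():
    from workcell import bot
    s=bot.observe(); u=np.array([-.2689,.9632]); n=np.array([.9632,.2689]); p=s["position"]; F=s["force"]
    print("t",s["clock"],"TCP rail x %.1f n %.1f z %.1f"%(p[:2]@u*1e3+142,p[:2]@n*1e3,p[2]*1e3),"along %.1f lat %.1f z %.1f"%(F[:2]@u,F[:2]@n,F[2]),"rot",np.degrees(s["tool_rot"]).round(2),s["moment"].round(2))
E
python3 -c "
from h import *
rep()"
```

```text
t 8.65 TCP rail x -19.0 n 643.4 z 78.8 along -0.1 lat -0.4 z -4.0 rot [ 1.7994e+02 -1.5000e-01  1.5740e+01] [-0.05 -0.02 -0.01]
```

>>> {"op": "arm_command", "data": {
  "targets": [
    [0,-5,0.4,0,0,0],
    [0,-8,0.4,0,0,0],
    [0,-8,0.3,0,0,0],
    [0,-8,0.3,0,0,0],
    [0,-6,0.3,0,0,0],
    [0,-5,0.3,0,0,0]
  ]
}}

```text
clock: 9.25
position: [0.6539, 0.055, 0.0785]
tool_rot: [3.136, -0.006, 0.27]
force: [0.7, -4.7, 4.5]
grip_width: 0.027
```

```bash
python3 -c "
from h import *
rep()"
```

```text
t 9.25 TCP rail x 19.1 n 644.6 z 78.5 along -4.8 lat -0.6 z 4.5 rot [179.67  -0.35  15.47] [-1.12 -0.2  -0.03]
```

>>> {"op": "arm_command", "data": {
  "targets": [
    [0,-6,0.2,0,0,0],
    [0,-6,0.2,0,0,0],
    [0,-5,0.2,0,0,0],
    [0,-3,0,0,0,0]
  ]
}}

```text
clock: 9.65
position: [0.6485, 0.0765, 0.0785]
tool_rot: [3.136, -0.008, 0.27]
force: [1.7, -4.0, 2.2]
grip_width: 0.0264
```

```bash
python3 -c "
from h import *
rep()"
```

```text
t 9.65 TCP rail x 41.3 n 645.2 z 78.5 along -4.3 lat 0.5 z 2.2 rot [179.65  -0.44  15.48] [-0.6  -0.08 -0.02]
```

>>> {"op": "arm_command", "data": {
  "targets": [
    [-0.3,-2,0,0,0,0],
    [-0.2,-2,0,0,0,0],
    [0,-1,0,0,0,0]
  ]
}}

```text
clock: 9.95
position: [0.6469, 0.0812, 0.0785]
tool_rot: [3.134, -0.008, 0.27]
force: [2.6, -6.0, 3.8]
grip_width: 0.0268
```

```bash
python3 - <<'E'
from workcell import bot
from h import *
rep()
f=bot.grab_frame("wrist"); g=bot.grab_frame("scene"); cv2.imwrite("pics/c5.png",np.hstack([cv2.resize(f["color"][60:320,220:480,::-1],(390,390)),cv2.resize(g["color"][250:350,290:390,::-1],(390,390))]))
E
```

```text
t 9.95 TCP rail x 46.3 n 645.0 z 78.5 along -6.5 lat 0.8 z 3.8 rot [179.59  -0.47  15.48] [-1.37 -0.35  0.06]
```

View pics/c5.png

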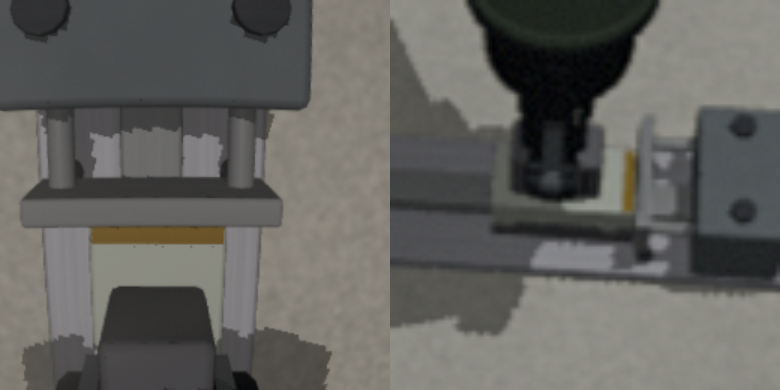

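The module's front is at the seal plate (left crop, plate at row ~210, brass just behind it). I'll measure plate travel from the gap between plate and block in wrist depth.

```bash
cat >> h.py <<'E'
def travel():
    from workcell import bot
    rep(); s=bot.observe(); f=bot.grab_frame("wrist"); f=dict(pos=s["position"],rot=s["tool_rot"],**f); W=wcloud(f); ok=f["depth"]>0
    T=Ro.from_euler("xyz",f["rot"]).inv().apply((W-f["pos"]).reshape(-1,3)).reshape(W.shape)*1000; z=W[...,2]; X=T[...,0]; a=-T[...,1]
    side=ok&(abs(X)<33)
    pl=side&(a>35)&(a<75)&(z>.0605)&(z<.066); bl=side&(a>60)&(a<140)&(z>.067)&(z<.080)
    e=np.percentile(a[pl],[1,5,50,95,99]); b=np.percentile(a[bl],[.2,1,2])
    sh=ok&(abs(X)<18)&(a>27)&(a<46)&(z>.045)&(z<.054)
    print("plate top a",pl.sum(),e.round(1),"z",np.median(z[pl]).round(4),"block front a",bl.sum(),b.round(1),"z",np.median(z[bl]).round(4),"gap rear",(b[0]-e[4]).round(1),"mid",(b[0]-(e[0]+e[4])/2-4).round(1),"module front top a",np.percentile(a[sh],99).round(1))
E
python3 -c "
from h import *
travel()"
```

```text
t 10.05 TCP rail x 46.3 n 644.9 z 78.5 along -4.7 lat 0.7 z 3.2 rot [179.6   -0.47  15.48] [-0.9  -0.36  0.06]
plate top a 3261 [47.  47.4 51.2 54.7 54.9] z 0.0626 block front a 23140 [78.9 79.5 80. ] z 0.0688 gap rear 24.0 mid 24.0 module front top a 43.9
```

>>> {"op": "arm_command", "data": {
  "targets": [
    [0,-2.5,-0.3,0,0,0],
    [0,-2.5,-0.3,0,0,0],
    [0,-2,-0.2,0,0,0],
    [0,-1.5,0,0,0,0]
  ]
}}

```text
clock: 10.5
position: [0.6454, 0.086, 0.0787]
tool_rot: [3.131, -0.008, 0.267]
force: [3.9, -10.2, 6.3]
grip_width: 0.0265
```

```bash
python3 -c "
from h import *
travel()"
```

```text
t 10.5 TCP rail x 51.3 n 644.8 z 78.7 along -10.8 lat 1.1 z 6.3 rot [179.39  -0.46  15.31] [-2.14 -0.64  0.13]
plate top a 3338 [46.7 47.3 51.1 54.6 73.5] z 0.0626 block front a 23338 [74.  74.4 75. ] z 0.0688 gap rear 0.5 mid 9.9 module front top a 43.5
```

```bash
python3 -c "
from h import *
from workcell import bot
p=bot.observe()['position']
plan(p,15.5,1)"
```

```text
total mm [0. 0. 0.] turn [ 0.6 -0.5 -0.2]
[0.0, 0.0, 0.0, 0.61, -0.46, -0.2]
```

>>> {"op": "arm_command", "data": {
  "targets": [
    [-0.1,-1.5,-0.4,0.4,-0.2,-0.1],
    [0,-1.5,-0.4,0.4,-0.2,-0.1],
    [0,-1.5,-0.3,0.3,0,0]
  ]
}}

```text
clock: 10.85
position: [0.6448, 0.0872, 0.0786]
tool_rot: [-3.136, -0.0, 0.269]
force: [5.6, -8.0, -4.8]
grip_width: 0.027
```

```bash
python3 -c "
from h import *
travel()"
```

```text
t 10.85 TCP rail x 52.6 n 644.5 z 78.6 along -9.2 lat 3.3 z -4.8 rot [-1.7969e+02 -3.0000e-02  1.5390e+01] [-1.89 -1.53 -0.07]
plate top a 3364 [47.  47.4 51.2 54.8 72. ] z 0.0626 block front a 22893 [72.4 73.  73.5] z 0.0687 gap rear 0.4 mid 8.9 module front top a 43.8
```

>>> {"op": "arm_command", "data": {
  "targets": [
    [0.3,-2,0,-0.1,0,0],
    [0.2,-2,0,-0.1,0,0],
    [0,-2,0,0,0,0],
    [0,-2,0,0,0,0]
  ]
}}

```text
clock: 11.3
position: [0.6445, 0.0878, 0.0785]
tool_rot: [3.135, 0.0, 0.263]
force: [3.2, -10.8, 4.2]
grip_width: 0.0269
```

```bash
python3 -c "
from h import *
travel(); rep()"
```

```text
t 11.3 TCP rail x 53.2 n 644.4 z 78.5 along -11.2 lat 0.2 z 4.2 rot [1.7965e+02 3.0000e-02 1.5090e+01] [-2.23 -0.65  0.14]
plate top a 3380 [46.8 47.3 51.2 54.8 71.6] z 0.0626 block front a 23294 [72.  72.5 73. ] z 0.0687 gap rear 0.4 mid 8.8 module front top a 43.7
t 11.35 TCP rail x 53.5 n 644.4 z 78.5 along -10.1 lat 0.0 z 5.1 rot [1.7965e+02 3.0000e-02 1.5090e+01] [-2.26 -0.62  0.12]
```

>>> {"op": "arm_command", "data": {
  "targets": [
    [0,-3,-0.3,0.2,0,-0.15],
    [0,-3,-0.3,0.2,0,-0.15],
    [0,-2.8,-0.3,0.2,0,-0.1]
  ]
}}

```text
clock: 11.65
position: [0.6435, 0.0914, 0.0786]
tool_rot: [3.14, 0.0, 0.267]
force: [7.2, -10.5, -4.2]
grip_width: 0.0265
```

```bash
python3 -c "
from h import *
travel(); rep()"
```

```text
t 11.65 TCP rail x 57.0 n 644.4 z 78.6 along -12.0 lat 4.1 z -4.2 rot [1.7993e+02 2.0000e-02 1.5290e+01] [-2.63 -1.75 -0.  ]
plate top a 3393 [46.6 47.1 51.  54.6 67.6] z 0.0626 block front a 23144 [68.1 68.8 69.3] z 0.0687 gap rear 0.5 mid 7.0 module front top a 43.4
t 11.7 TCP rail x 57.1 n 644.4 z 78.6 along -11.3 lat 4.0 z -4.4 rot [1.7994e+02 2.0000e-02 1.5290e+01] [-2.4  -1.67  0.01]
```

>>> {"op": "arm_command", "data": {
  "targets": [
    [0.4,-1.8,-0.2,0.1,0,0],
    [0.2,-2.0,-0.2,0.1,0,0],
    [0.2,-2.0,-0.2,0.1,0,0]
  ]
}}

```text
clock: 12.0
position: [0.6436, 0.0914, 0.0785]
tool_rot: [3.139, 0.002, 0.263]
force: [3.4, -10.9, 2.7]
grip_width: 0.0267
```

```bash
python3 -c "
from h import *
rep();travel(); rep();travel();rep();travel()"
```

```text
t 12.0 TCP rail x 57.0 n 644.5 z 78.5 along -11.5 lat 0.4 z 2.7 rot [1.7986e+02 1.1000e-01 1.5080e+01] [-2.53 -0.82  0.28]
t 12.0 TCP rail x 57.0 n 644.5 z 78.5 along -11.5 lat 0.4 z 2.7 rot [1.7986e+02 1.1000e-01 1.5080e+01] [-2.53 -0.82  0.28]
plate top a 3379 [46.7 47.3 51.2 54.7 67.6] z 0.0626 block front a 23259 [68.1 68.7 69.2] z 0.0687 gap rear 0.5 mid 6.9 module front top a 43.8
t 12.05 TCP rail x 57.0 n 644.5 z 78.5 along -12.0 lat 0.8 z 1.7 rot [1.7986e+02 1.1000e-01 1.5070e+01] [-2.52 -0.8   0.23]
t 12.05 TCP rail x 57.0 n 644.5 z 78.5 along -12.0 lat 0.8 z 1.7 rot [1.7986e+02 1.1000e-01 1.5070e+01] [-2.52 -0.8   0.23]
plate top a 3370 [46.7 47.3 51.1 54.7 67.6] z 0.0626 block front a 23271 [68.1 68.7 69.3] z 0.0688 gap rear 0.5 mid 7.0 module front top a 43.7
t 12.1 TCP rail x 57.0 n 644.5 z 78.5 along -11.5 lat -1.3 z 1.7 rot [1.7986e+02 1.0000e-01 1.5080e+01] [-2.62 -0.79  0.23]
t 12.1 TCP rail x 57.0 n 644.5 z 78.5 along -11.5 lat -1.3 z 1.7 rot [1.7986e+02 1.0000e-01 1.5080e+01] [-2.62 -0.79  0.23]
plate top a 3357 [46.7 47.3 51.1 54.7 67.5] z 0.0626 block front a 23272 [68.1 68.7 69.2] z 0.0688 gap rear 0.6 mid 7.0 module front top a 43.7
```

It holds steadily at 11–12 N with plate travel of about 13.5 mm from the gap. I'll ease back slightly towards 10 N, carrying the weight to remove friction.

>>> {"op": "arm_command", "data": {
  "targets": [
    [0,-1.2,-0.4,0.2,0,0],
    [0,-1.4,-0.4,0.1,0,0],
    [0,-1.7,-0.3,0.1,0,0]
  ]
}}

```text
clock: 12.45
position: [0.6436, 0.0906, 0.0785]
tool_rot: [3.141, 0.002, 0.26]
force: [6.4, -9.7, -3.0]
grip_width: 0.0269
```

```bash
python3 -c "
from h import *
travel();travel();travel()"
```

```text
t 12.45 TCP rail x 56.2 n 644.2 z 78.5 along -11.1 lat 3.5 z -3.0 rot [1.7996e+02 1.3000e-01 1.4890e+01] [-2.31 -1.45  0.07]
plate top a 3386 [46.8 47.3 51.2 54.8 68.5] z 0.0626 block front a 23170 [68.8 69.5 70. ] z 0.0688 gap rear 0.3 mid 7.2 module front top a 43.8
t 12.5 TCP rail x 56.2 n 644.3 z 78.5 along -9.5 lat 3.4 z -3.1 rot [1.7996e+02 1.3000e-01 1.4880e+01] [-2.3  -1.39  0.02]
plate top a 3378 [46.8 47.3 51.2 54.8 68.5] z 0.0626 block front a 23176 [68.9 69.5 70. ] z 0.0688 gap rear 0.4 mid 7.2 module front top a 43.7
t 12.55 TCP rail x 56.2 n 644.2 z 78.5 along -11.2 lat 3.0 z -3.1 rot [1.7996e+02 1.3000e-01 1.4880e+01] [-2.29 -1.39  0.03]
plate top a 3358 [46.8 47.3 51.1 54.7 68.2] z 0.0626 block front a 23178 [68.8 69.5 70. ] z 0.0688 gap rear 0.6 mid 7.3 module front top a 43.7
```

```bash
python3 - <<'E'
from workcell import bot
from h import *
g=bot.grab_frame("scene"); cv2.imwrite("pics/fin.png",cv2.resize(g["color"][180:360,130:510,::-1],None,fx=2,fy=2))
rep()
E
```

```text
t 12.65 TCP rail x 56.3 n 644.2 z 78.5 along -10.1 lat 3.6 z -2.4 rot [1.7996e+02 1.3000e-01 1.4890e+01] [-2.25 -1.4   0.08]
```

View pics/fin.png

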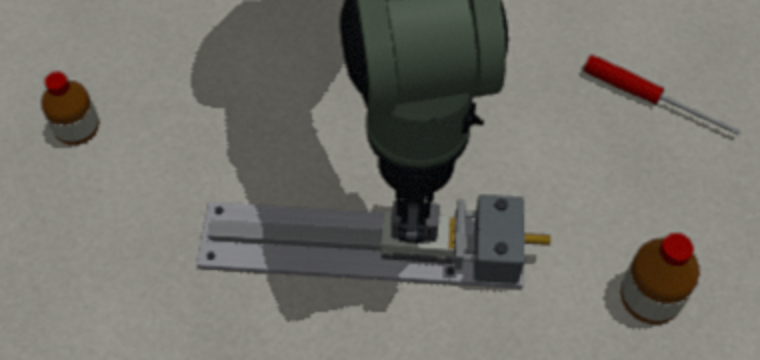

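The module is on the rail with its brass against the plate at about (458,230). The plate stands off the block at (500,235), and the bottles and screwdriver are where they were. The push is steady at about 10 N, so I'm handing in.

```bash
python3 -c "
from workcell import bot
from h import *
print(bot.job_done()); rep()"
```

```text
the job is handed in; nothing more can be done
None
the job is handed in; nothing more can be done
```

The module is on the rail, past the catch and pressed against the seal plate. I handed the job in at about 12.7 s, with the arm still gripping and pushing.

**Push:** The last readings along the rail were 9.5 to 11.2 N, the final one 10.1 N. They stayed steady over about 0.2 s without motion.

**Plate travel:** The two estimates differ by about 1 mm. The plate-to-block gap gives about 13.0 mm and the tool position gives about 12.2 mm. Both are near the 12.5 mm target and well short of the 25 mm end stop.

**Catch:** I could not see it under the module. I infer it is up because the module's origin is at about x = 62 mm, well past the 46 mm where the catch is released.

**Small leftovers:** A sideways force of about 3.5 N remained, so the slot leans lightly on the rail. The tool's heading is about 0.7° off the rail direction.

**Bystanders:** The final picture shows the two bottles and the screwdriver where they were. I checked this by eye and did not measure it.

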